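# Wake the optical reader and hold the ball tray over its window

### The arm

A 6-joint arm with a two-finger parallel gripper is mounted at the origin on the work surface. World frame = base frame: x ahead of the robot, y to its left, z up, the work surface at z = 0. Lengths are in m, angles in rad, forces in N, time in s.
With the tool pointing down it reaches from about 0.35 to 0.8 m from the base axis. Payload 7.3 kg.
Tool frame: the origin (TCP) lies at the very end of the fingers, on their centre line; the grasp point (between the pads) lies 19 mm behind it (r.tcp_to_grasp is the distance from the TCP to the grasp point, in m); x points along the fingers, y is the direction in which the jaws open and shut, and the axes are right-handed (so a half turn about x gives the same grasp; the last joint's range is limited). The gripper opens to 85 mm and grips with 20 to 120 N. Pads are 22 mm wide; open, the fingers measure 114 mm over their backs; the gripper's body (76 mm by 85 mm) begins 54 mm behind the grasp point. The pads swing forward as they close: fully open they stand 13 mm farther back than shut.
Start: joints at [1.038, 0.342, 1.524, -0, 1.275, -0.146], TCP at [0.198, 0.486, 0.231] pointing down, gripper open.
Joint ranges: [-2.53, 2.53], [-0.77, 2.02], [0.04, 2.7], [-1, 4.14], [0.28, 2.66], [-3.11, 3.11]. Speed limits (rad/s): [2.57, 2.57, 3.14, 3.14, 3.14, 3.14].

### API

Orientations are given as [roll, pitch, yaw] about the fixed x, y, z axes, in that order (R = Rz(yaw) Ry(pitch) Rx(roll)).
In Python, from rig import r, optics, spotter gives the robot as it stands.
- The arm moves only by the tool play_rows, never from a script. Its argument "deltas" is text: rows parted by semicolons, each of 6 numbers parted by spaces: the shift along the tool's x, y, z in mm, then the turn, a rotation vector about the tool's x, y, z in degrees. A call has 1 to 5 rows; each row shifts and turns the commanded pose from where the row before left it, along the tool's axes as they then stand; what a row does not reach is not made up. A row lasts 1/12 s, in which the tool goes at most 41.7 mm and 7.16 degrees, less where a joint would pass 70% of its speed; a pose out of reach is approached as far as the arm can. A call is refused whole if a number of a shift passes 41.7 or a number of a turn 7.16, either way. A call with a gripper value outside its range is refused whole. "grip" is the finger opening in mm, from 0 to 85.4, set as the call begins (left out, the last holds). The fingers move at their own pace and stop on an object; "squeeze" is the grip in N (left out, the last holds). Time passes only in rows, so rows that do not move let the fingers close. It gives the time, the measured TCP pose, the force and the opening at its end, in the units of the state.
- r.state(): the state, without advancing time (a new reading comes with each control period).
- optics.capture(name): name is "scene" or "top" or "wrist"; returns the picture (480x640x3 uint8, red, green, blue); there is no depth.
- optics.camera_info(name): a dict with "intrinsics" (3x3 intrinsics, pixels), "cam_to_world" (4x4, takes a point from camera to world coordinates). Camera axes: x right, y down, z forward; pixel columns grow to the right and rows downward; lengths in m; the calibration is good to about 2 mm. A picture is of the moment at which its call begins: read the wrist's pose just before it. camera_info takes no time and is no camera call; for the wrist camera it gives the pose at the moment of the call.
- r.sign_off(): hands the job in, once; it reports no verdict.
Trained networks look in the newest picture that a camera, given by its name, has taken for a name from the list of things; names that differ only in an ending like _2 or _b are one class to them, and where a whole thing is asked for, a point or a joint stands for the part that bears it (a point fixed in the world has none). Each returns a list of dicts, best first, with "p" (0 to 1); they miss things now and then, are a little off and sometimes report something else, mostly with a low value. They report only what shows in the picture. A call takes as long as a camera call. They do not tell look-alikes from the thing itself.
- spotter.silhouettes(camera, name): "region" (480x640 bool, what is visible of it) and "centre" ([column, row] in pixels, amid what is visible of it).
The state is a dict: "clock": time; "joint_pos": joint angles; "dq": joint speeds; "joint_efforts": joint torques, N m; "tool_pos": TCP position; "orientation": TCP orientation; "wrist_force": force on the tool from outside, world axes, zero at the start; "torque": the same for the moment, N m; "finger_gap": finger opening in m.
Only numpy, scipy, OpenCV 4.12 (cv2) and the standard library are available. Lean on these libraries where they do the work, as an engineer would, in place of code of your own. Each camera call takes 0.05 s, during which the arm holds its last target. There are 200 camera calls.

### The job

Press the blue key of the keypad fully down and let it come back up, then do the same with the yellow key, one key at a time and without pressing the red key. Then take the ball tray by its orange grip, lift it off its rest without touching the ball or tipping the tray, so that the loose steel ball stays in its pocket, and carry it to the reader; finish while still holding it there, still and level, the ball's pocket centred over the round green window and the tray's underside about 8 cm above the glass. Leave everything else on the bench where it is.

Things in the scene. Friction and masses are not known exactly. Their poses are not given: they have to be found in the camera images.
- key_blue_top (a point): centre of the top face of the blue key: a round push key 30 mm across in a white collar 46 mm across and 12 mm high, standing 10 mm proud of the collar. Three such keys (blue, yellow, red, in any order) stand in a row 52 mm apart on the keypad, a white and blue box 85 x 175 x 30 mm fixed to the bench; key tops are 52 mm above the bench. Keys go straight down 6 mm against a spring (about 4 N when fully down) and come back by themselves
- key_yellow_top (a point): the same for the yellow key
- key_red_top (a point): the same for the red key
- key_blue (a joint): travel of the blue key in m: 0 up, 0.006 fully down
- key_yellow (a joint): the same for the yellow key
- key_red (a joint): the same for the red key
- reader_window (a point): centre of the round green glass window (60 mm across, black rim) on the flat top of the reader, a grey box 130 x 130 x 40 mm fixed to the bench; the window is 41 mm above the bench
- tray_rest: fixed dark platform 90 x 150 x 20 mm on which the tray lies at the start, with the tray's axes; origin at the centre of its underside, z up
- tray: blue loose tray, a flat plate 80 mm (x) x 140 mm (y) x 10 mm, about 0.15 to 0.25 kg; origin at the centre of its underside, z up. From its middle rises an orange upright grip, a flat fin 12 mm thick (x), 36 mm long (y), its top 70 mm above the tray's underside. On the +y side is a round pocket 40 mm across and 5 mm deep in which the ball rolls freely; a white stripe marks the -y side
- tray_grip (a point): point on the orange fin to take it by: on its centre line, 55 mm above the tray's underside (15 mm below the fin's top); axes as the tray's, pinch along the tray's x
- tray_pocket (a point): the middle of the pocket: where the ball's centre is when it lies in the pocket's middle, at x 0, y +45 mm and 17 mm above the tray's underside; axes as the tray's
- ball_center (a point): centre of the loose steel ball, 24 mm across, 56 g, lying in the tray's pocket, from whose middle it can roll about 10 mm in any direction; it leaves the pocket if the tray is tipped about 50 degrees or jerked
- forceps: bystander: steel forceps 130 mm long lying on the bench, origin at the middle of the underside
- cap_purple: bystander: purple tube cap 18 mm across, 20 mm high, origin under its centre
- cap_black: bystander: black tube cap 18 mm across, 20 mm high, origin under its centre
- bottle_red: bystander: white reagent bottle 60 mm across, 115 mm high, red cap, origin under its centre
- bottle_yellow: bystander: reagent bottle 48 mm across, 95 mm high, yellow label, origin under its centre
- timer: bystander: white timer 45 x 65 x 22 mm lying flat, origin under its centre
- tube_rack: bystander: blue rack 60 x 150 mm with capped tubes, 88 mm high, origin under its centre
- tip_box: bystander: clear box with yellow top 80 x 115 x 61 mm, origin under its centre
There are look-alikes about, which are no part of the job. There is more than one size of the tray_rest; the job needs the smaller. What is shaped like the tray but turquoise is not meant.

How it is judged:
On the way, in this order (a step that is already met when the one before it is completed fails the run):
1. the blue key is pressed down alone, the tray still on its rest (value of joint key_blue above 0.004 m and value of joint each of key_yellow, key_red below 0.002 m and distance of tray from where it was at the start of the episode below 0.015 m), for 0.05 s.
2. with the blue key up again, the yellow key is pressed down alone, the tray still on its rest (value of joint key_yellow above 0.004 m and value of joint each of key_blue, key_red below 0.002 m and distance of tray from where it was at the start of the episode below 0.015 m), for 0.05 s.
3. the keys are up and the tray, held by the fingers with the ball in its pocket, is at least 3 cm above its rest (z of tray in the frame of tray_rest above 0.05 m and contact force between the fingers and tray above 1 N and distance between ball_center and tray_pocket below 0.016 m and value of joint each of key_blue, key_yellow, key_red below 0.002 m), for 0.2 s.
At the end, for the whole second after the job is handed in: The fingers hold the tray in the air, touching neither the reader nor the rest, still and level within 6 degrees, the pocket's middle within 25 mm of the window's centre seen from above, the underside 50 to 110 mm above the glass, the ball in its pocket, and all keys up (contact force between the fingers and tray above 1 N and distance between ball_center and tray_pocket below 0.016 m and horizontal distance between tray_pocket and reader_window below 0.025 m and z of tray in the frame of reader_window between 0.05 and 0.11 m and angle between tray's own z axis and vertical below 0.1 rad and linear speed of tray below 0.03 m/s and angular speed of tray below 0.3 rad/s and contact force between tray and reader below 0.05 N and contact force between tray and tray_rest below 0.05 N and value of joint each of key_blue, key_yellow, key_red below 0.002 m); the arm keeps its last pose, push and grip.
It fails at once if the ball leaves its pocket (distance between ball_center and tray_pocket above 0.018 m).
It fails at once if the tray is tipped more than 20 degrees (angle between tray's own z axis and vertical above 0.35 rad).
It fails at once if the gripper touches the ball (contact force between the fingers and ball above 0.3 N).
It fails at once if the red key is pressed, or two keys at once (value of joint key_red above 0.003 m or value of joint each of key_blue, key_yellow above 0.003 m).
It fails at once if a bystander is moved by more than 2 cm (distance of any of forceps, cap_purple, cap_black, bottle_red, bottle_yellow, timer, tube_rack, tip_box from where it was at the start of the episode above 0.02 m).
It also fails if it takes over 72 s, if anything falls off the work surface, if the arm or the gripper's body presses on something with over 40 N, if the wrist force passes 120 N, or if a joint passes its speed limit or range.

## Working session

There is one attempt and no reset: what is moved stays moved. The work goes in short steps, Python scripts to look and compute and a tool call to move; the robot and the scene stay as the last step left them, time stands still between calls to the robot, and variables do not carry over. Pictures are saved under pics/ and viewed, about 8 in all and at most 12, crops included, and the job is handed in when it is done.

Besides the shell and the picture viewer there is one more tool, called after "Request:" as name(argument=value, ...) on one line, values as JSON. play_rows: Moves the arm, as the interface text tells. Its arguments: {"type":"object","properties":{"deltas":{"type":"string"},"grip":{"type":"number"},"squeeze":{"type":"number"}},"required":["deltas"]}

```bash
ls; mkdir -p pics
python3 - <<'E'
from rig import r,optics,spotter
import cv2,numpy as np
print(r.state())
for c in("top","scene"):
    im=optics.capture(c); cv2.imwrite(f"pics/{c}0.png",im[...,::-1])
    i=optics.camera_info(c);print(c,np.round(i["intrinsics"],1).tolist(),np.round(i["cam_to_world"],3).tolist())
    for n in("key_blue_top","key_yellow_top","key_red_top","reader_window","tray_rest","tray","ball_center","tray_grip"):
        try:
            for d in spotter.silhouettes(c,n): print(c,n,round(d["p"],2),np.round(d["centre"]),d["region"].sum())
        except Exception as e: print(n,e)
E
```

```text
pics
{'clock': 0.0, 'joint_pos': array([ 1.03798596e+00,  3.42725209e-01,  1.52504567e+00, -8.13762753e-06,
        1.27538923e+00, -1.45994729e-01]), 'dq': array([-2.18502833e-03, -3.91447521e-04, -1.66156355e-03,  4.83962478e-05,
       -8.24768353e-04,  2.00928199e-06]), 'joint_efforts': array([-1.42270823e-03, -4.33674574e+01, -2.46014500e+01, -1.21704225e-04,
        7.97541405e-03, -4.54148420e-06]), 'tool_pos': array([0.19781961, 0.48586083, 0.23061467]), 'orientation': array([-1.71182671,  1.56922886, -2.09863997]), 'wrist_force': array([-0.65688158, -0.57013339,  0.89767655]), 'torque': array([-0.00579388, -0.03502101, -0.04409747]), 'finger_gap': 0.08495352038195925}
top [[609.0, 0.0, 328.4], [0.0, 609.0, 240.3], [0.0, 0.0, 1.0]] [[0.017, -0.993, 0.116, 0.353], [-1.0, -0.016, 0.009, 0.019], [-0.007, -0.117, -0.993, 1.556], [0.0, 0.0, 0.0, 1.0]]
top key_blue_top 0.41 [471. 276.] 98
top key_blue_top 0.2 [348. 224.] 1675
top key_yellow_top 0.53 [451. 279.] 135
top key_red_top 0.4 [432. 285.] 96
top reader_window 0.58 [240. 285.] 2804
top tray_rest 0.95 [150. 269.] 4201
top tra
[... 267 characters left out ...]
_grip 0.56 [427. 353.] 1852
scene [[437.6, 0.0, 325.0], [0.0, 437.6, 249.4], [0.0, 0.0, 1.0]] [[0.89, 0.296, -0.346, 0.884], [0.455, -0.594, 0.664, -0.619], [-0.008, -0.748, -0.663, 0.721], [0.0, 0.0, 0.0, 1.0]]
scene key_blue_top 0.75 [190. 361.] 215
scene key_yellow_top 0.49 [200. 337.] 193
scene key_red_top 0.44 [213. 318.] 192
scene reader_window 0.71 [291. 256.] 60
scene reader_window 0.67 [325. 206.] 1815
scene tray_rest 0.79 [362. 167.] 1763
scene tray_rest 0.69 [333. 309.] 447
scene tray_rest 0.4 [429. 194.] 458
scene tray 0.91 [150. 303.] 2276
scene tray 0.55 [328. 284.] 1740
scene tray 0.36 [255. 448.] 3202
scene tray_grip 0.82 [152. 305.] 2219
scene tray_grip 0.81 [330. 281.] 1798
```

```bash
python3 -c "
import cv2
a=cv2.imread('pics/top0.png')[100:400,100:500];cv2.imwrite('pics/topc.png',cv2.resize(a,(800,600),interpolation=cv2.INTER_CUBIC))"
```

```text
(no output)
```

View pics/topc.png

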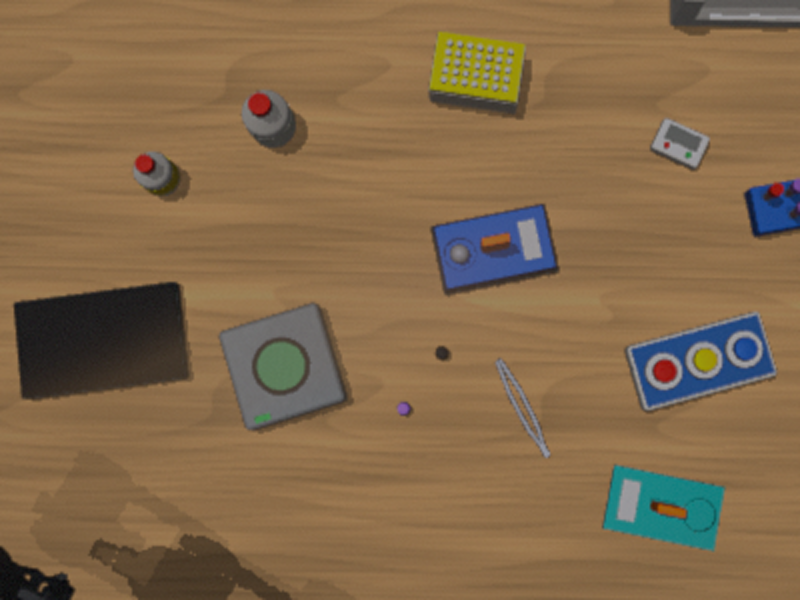

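View pics/scene0.png

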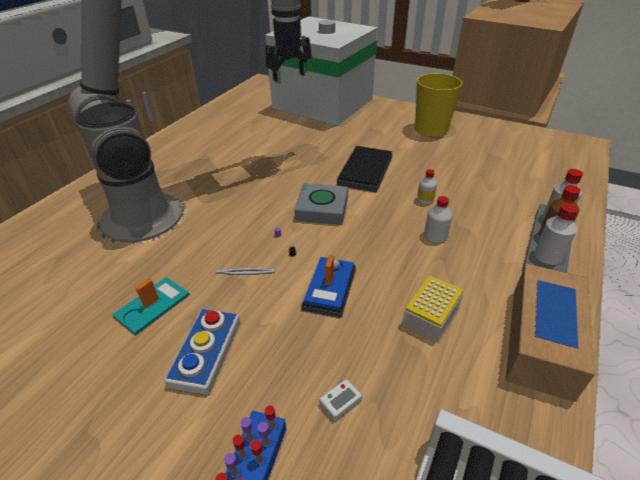

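The top crop and scene agree:
- **Trays:** the blue tray with the ball is at top px (347,224) and scene px (330,281). The turquoise look-alike is at top (431,356).
- **Rests:** the smaller rest lies under the blue tray. The larger look-alike is the empty one at top (150,269).
- **Keys:** red (432,285), yellow (452,279), blue (472,275).
- **Reader window:** (240,283).

I chose the blue tray with the ball. Next I'll measure it by colour on planes of known height.

```bash
cat > h.py <<'E'
import cv2,numpy as np
from rig import r,optics,spotter
def plane(cam,uv,z,info=None):
    i=info or optics.camera_info(cam);K=np.array(i["intrinsics"]);T=np.array(i["cam_to_world"])
    uv=np.atleast_2d(uv).astype(float);d=np.c_[uv,np.ones(len(uv))]@np.linalg.inv(K).T@T[:3,:3].T
    o=T[:3,3];return (o+d*((z-o[2])/d[:,2])[:,None])[:,:2]
H=dict(blue=(100,130),yellow=(22,34),red=(0,8),green=(40,85),orange=(5,18))
def blob(im,col,c,rad,smin=110,vmin=50,grey=None):
    """mask of largest blob of colour near c"""
    hsv=cv2.cvtColor(im,cv2.COLOR_RGB2HSV);lo,hi=H[col]
    m=cv2.inRange(hsv,(lo,smin,vmin),(hi,255,255))
    k=np.zeros_like(m);cv2.circle(k,tuple(int(x) for x in c),rad,255,-1);m&=k
    n,l,s,ce=cv2.connectedComponentsWithStats(m)
    if n<2:return None
    j=1+np.argmax(s[1:,4]);return (l==j),ce[j],s[j,4]
E
python3 - <<'E'
from h import *
im={c:cv2.imread(f"pics/{c}0.png")[...,::-1].copy() for c in("top","scene")}
P={"blue":((472,274.5),(190,361),.052,8,9),"yellow":((452.5,279.5),(202,339),.052,10,9),"red":((432.5,285.5),(212,318),.052,9,9),"green":((240,283),(322,197),.041,16,16),"orange":((348,220.5),(330,270),.08,12,18)}
for n,(a,b,z,ra,rb) in P.items():
    for c,p,ra in(("top",a,ra),("scene",b,rb)):
        q=blob(im[c],n,p,ra,smin=50 if n=="green" else 120)
        if q: print(n,c,np.round(q[1],1),q[2],np.round(plane(c,q[1],z),4))
# tray plate
hsv=cv2.cvtColor(im["top"],cv2.COLOR_RGB2HSV)
q=blob(im["top"],"blue",(347,224),40,100,40)
ys,xs=np.nonzero(q[0]);w=plane("top",np.c_[xs,ys],.030)
rc=cv2.minAreaRect((w*1000).astype(np.float32));print("tray rect",rc,q[2],cv2.boxPoints(rc))
E
```

```text
blue top [472.3 273.9] 100 [[ 0.4517 -0.3228]]
blue scene [189.7 360.9] 197 [[ 0.455  -0.3264]]
yellow top [452.2 279.5] 104 [[ 0.4371 -0.2732]]
yellow scene [201.2 338.1] 177 [[ 0.4412 -0.2771]]
red top [432.  285.1] 98 [[ 0.4224 -0.2235]]
red scene [211.7 317.2] 134 [[ 0.427  -0.2277]]
green top [240.  282.4] 470 [[0.4215 0.2518]]
green scene [321.6 196.3] 246 [[0.422  0.2512]]
orange top [347.4 220.5] 84 [[ 0.5755 -0.0123]]
orange scene [329.3 268.6] 196 [[ 0.5854 -0.0272]]
tray rect ((576.6033325195312, -12.498779296875), (80.69487762451172, 140.76654052734375), 12.372614860534668) 1331 [[522.11206  47.60464]
 [552.2739  -89.89257]
 [631.0946  -72.6022 ]
 [600.93274  64.89501]]
```

```bash
cat >> h.py <<'E'
from scipy.spatial.transform import Rotation as Ro
def R0(): return Ro.from_euler("xyz",r.state()["orientation"])
YAW=np.radians(12.37)
def target(s=1):
    y=s*np.array([np.cos(YAW),np.sin(YAW),0]);x=np.array([0,0,-1.]);return Ro.from_matrix(np.c_[x,y,np.cross(x,y)])
def go(p,R=None):
    "shift in tool axes (mm) from the measured pose to p"
    return np.round((R or R0()).inv().apply(np.array(p)-r.state()["tool_pos"])*1000,1)
E
python3 - <<'E'
from h import *
print(np.round(R0().as_matrix(),3),r.tcp_to_grasp)
for s in(1,-1):
    print(s,"rotvec tool deg",np.round(np.degrees((R0().inv()*target(s)).as_rotvec()),2),np.round(target(s).as_matrix(),3).tolist())
    print("via",go([.45,.1,.2],target(s)),"above blue",go([.4533,-.3246,.09],target(s)))
E
```

```text
[[ 0.     0.377  0.926]
 [ 0.     0.926 -0.377]
 [-1.     0.     0.   ]] 0.0187
1 rotvec tool deg [ 5.547e+01 -0.000e+00 -1.000e-02] [[0.0, 0.977, 0.214], [0.0, 0.214, -0.977], [-1.0, 0.0, 0.0]]
via [ 31.3 163.4 431.3] above blue [141.3  75.7 846.7]
-1 rotvec tool deg [-1.2453e+02  1.0000e-02 -0.0000e+00] [[0.0, -0.977, -0.214], [0.0, -0.214, 0.977], [-1.0, 0.0, 0.0]]
via [  31.3 -163.4 -431.3] above blue [ 141.3  -75.7 -846.7]
```

Request:
play_rows(deltas="0 0 0 6.934 0 0;0 0 0 6.934 0 0;0 0 0 6.934 0 0;0 0 0 6.934 0 0;0 0 0 6.934 0 0", grip=0, squeeze=30)

```text
clock: 1.32
tool_pos: [0.198, 0.4862, 0.2313]
orientation: [2.027, 1.571, 1.03]
wrist_force: [-0.3, 0.4, 0.1]
finger_gap: 0.0253
```

Request:
play_rows(deltas="0 0 0 6.934 0 0;0 0 0 6.934 0 0;0 0 0 6.934 0 0;2.6 13.6 36 0 0 0;2.6 13.6 36 0 0 0")

```text
clock: 1.73
tool_pos: [0.2397, 0.4219, 0.2259]
orientation: [2.377, 1.57, 1.025]
wrist_force: [1.2, 0.7, 0.4]
finger_gap: -0.0001
```

Request:
play_rows(deltas="2.6 13.6 36 0 0 0;2.6 13.6 36 0 0 0;2.6 13.6 36 0 0 0;2.6 13.6 36 0 0 0;2.6 13.6 36 0 0 0")

```text
clock: 2.15
tool_pos: [0.3456, 0.2589, 0.2132]
orientation: [1.897, 1.57, 0.542]
wrist_force: [0.5, 1.1, -0.3]
finger_gap: -0.0003
```

Request:
play_rows(deltas="2.6 13.6 36 0 0 0;2.6 13.6 36 0 0 0;2.6 13.6 36 0 0 0;2.6 13.6 36 0 0 0;2.6 13.6 36 0 0 0")

```text
clock: 2.57
tool_pos: [0.4508, 0.0974, 0.2002]
orientation: [1.679, 1.57, 0.324]
wrist_force: [1.4, 0.6, 0.7]
finger_gap: 0.0001
```

Run:
```python
from h import *
s=r.state();print(s["clock"],s["tool_pos"],s["orientation"],s["wrist_force"],s["finger_gap"],s["joint_pos"])
print("above blue",go([.4533,-.3246,.12]))
```

```text
2.5667 [0.45075822 0.09737863 0.2002185 ] [1.67877347 1.5700819  0.32359223] [1.42543732 0.59849595 0.73233786] 5.971033944518533e-05 [ 4.61906808e-02  2.55519829e-01  1.74047864e+00  2.14843018e-04
  1.14490708e+00 -1.69513102e-01]
above blue [ 80.1 -87.9 412.8]
```

Request:
play_rows(deltas="0 -7.3 34.4 0 0 0;6 -7.3 34.4 0 0 0;6 -7.3 34.4 0 0 0;6 -7.3 34.4 0 0 0;6 -7.3 34.4 0 0 0")

```text
clock: 2.98
tool_pos: [0.451, -0.0784, 0.176]
orientation: [1.286, 1.57, -0.069]
wrist_force: [0.8, 1.2, -0.2]
finger_gap: 0.0001
```

Request:
play_rows(deltas="6 -7.3 34.4 0 0 0;6 -7.3 34.4 0 0 0;6 -7.3 34.4 0 0 0;6 -7.3 34.4 0 0 0;6 -7.3 34.4 0 0 0")

```text
clock: 3.4
tool_pos: [0.4521, -0.2543, 0.1459]
orientation: [1.222, 1.57, -0.133]
wrist_force: [0.6, 0.1, 0.1]
finger_gap: 0.0
```

Request:
play_rows(deltas="6 -7.3 34.4 0 0 0;6 -7.3 34.4 0 0 0;6 0 0 0 0 0;0 0 0 0 0 0;0 0 0 0 0 0")

```text
clock: 3.82
tool_pos: [0.4524, -0.3221, 0.1276]
orientation: [-2.733, 1.569, 2.195]
wrist_force: [1.4, 0.6, 0.0]
finger_gap: -0.0
```

Run:
```python
from h import *
s=r.state();print(s["clock"],s["tool_pos"],s["orientation"],s["wrist_force"])
i=optics.camera_info("wrist");im=optics.capture("wrist");cv2.imwrite("pics/w1.png",im[...,::-1])
K=np.array(i["intrinsics"]);T=np.linalg.inv(np.array(i["cam_to_world"]))
def proj(p): q=K@(T@np.r_[p,1])[:3];return q[:2]/q[2]
for n,p in(("blue",(.4533,-.3246,.052)),("yellow",(.4392,-.2752,.052)),("red",(.4247,-.2256,.052))):
    a=proj(p);q=blob(im,n,a,60,100)
    print(n,np.round(a),q and (np.round(q[1]),q[2],np.round(plane("wrist",q[1],.052,i),4)))
print("tcp",proj(s["tool_pos"]))
```

```text
3.8167 [ 0.45236204 -0.32209135  0.12755103] [-2.73311491  1.56883363  2.19459191] [1.40944631 0.62635245 0.03735857]
blue [314. 255.] (array([317., 254.]), np.int32(1218), array([[ 0.4549, -0.3229]]))
yellow [309. 180.] (array([309., 185.]), np.int32(395), array([[ 0.4398, -0.2779]]))
red [303.  94.] (array([307.,  86.]), np.int32(982), array([[ 0.4261, -0.2208]]))
tcp [312.72563785 301.37933747]
```

View pics/w1.png

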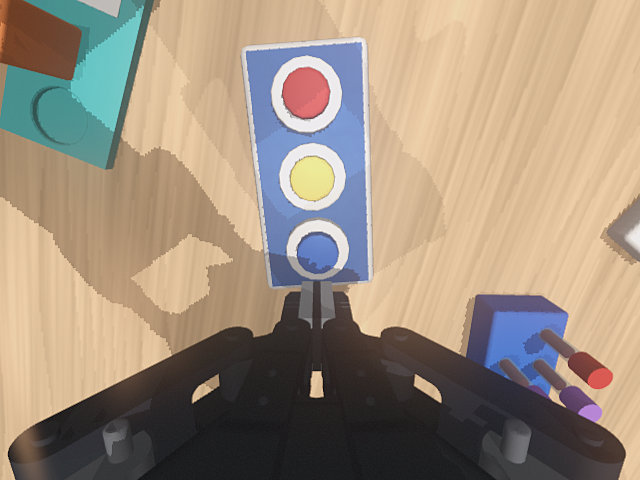

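The wrist view shows red (305,92), yellow (312,178) and blue (319,253). They match my projections to about 2 mm, and the rack is off to the right and clear. Pressing blue now.

Request:
play_rows(deltas="30 1.6 2.3 0 0 0;30 0 0 0 0 0;7 0 0 0 0 0;0 0 0 0 0 0;0 0 0 0 0 0")

```text
clock: 4.28
tool_pos: [0.4554, -0.3242, 0.0621]
orientation: [0.888, 1.57, -0.465]
wrist_force: [-0.7, -0.4, 1.2]
finger_gap: -0.0002
```

Request:
play_rows(deltas="5 0 0 0 0 0;3 0 0 0 0 0;3 0 0 0 0 0;2 0 0 0 0 0;0 0 0 0 0 0")

```text
clock: 4.7
tool_pos: [0.4554, -0.325, 0.0484]
orientation: [0.82, 1.569, -0.535]
wrist_force: [1.6, -0.2, 2.6]
finger_gap: 0.0004
```

Request:
play_rows(deltas="2 0 0 0 0 0;1 0 0 0 0 0;0.5 0 0 0 0 0;0 0 0 0 0 0;0 0 0 0 0 0")

```text
clock: 5.12
tool_pos: [0.4555, -0.325, 0.0463]
orientation: [0.712, 1.569, -0.643]
wrist_force: [-1.2, 2.6, 14.5]
finger_gap: 0.0
```

Request:
play_rows(deltas="-15 0 0 0 0 0;-20 0 0 0 0 0;0 -1.9 -26.4 0 0 0;0 -1.9 -26.4 0 0 0;0 0 0 0 0 0")

```text
clock: 5.53
tool_pos: [0.4375, -0.2696, 0.0791]
orientation: [-2.592, 1.565, 2.338]
wrist_force: [0.4, 0.3, 0.5]
finger_gap: 0.0
```

Request:
play_rows(deltas="15 0 0 0 0 0;5 0 0 0 0 0;0 0 0 0 0 0;0 0 0 0 0 0;0 0 0 0 0 0")

```text
clock: 5.95
tool_pos: [0.44, -0.2743, 0.0597]
orientation: [1.524, 1.571, 0.168]
wrist_force: [0.9, -0.5, -0.8]
finger_gap: 0.0003
```

Request:
play_rows(deltas="5 0 0 0 0 0;4 0 0 0 0 0;3 0 0 0 0 0;2 0 0 0 0 0;0 0 0 0 0 0")

```text
clock: 6.37
tool_pos: [0.4402, -0.2744, 0.0465]
orientation: [0.569, 1.569, -0.786]
wrist_force: [-1.2, -0.4, 7.8]
finger_gap: -0.0001
```

Request:
play_rows(deltas="1.5 0 0 0 0 0;0 0 0 0 0 0;0 0 0 0 0 0")

```text
clock: 6.62
tool_pos: [0.4403, -0.2744, 0.0462]
orientation: [0.59, 1.568, -0.764]
wrist_force: [-4.4, 2.2, 21.2]
finger_gap: 0.0002
```

Request:
play_rows(deltas="-20 0 0 0 0 0;-40 0 0 0 0 0;-40 0 0 0 0 0;-20 23.6 -28.3 0 0 0;0 23.6 -28.3 0 0 0")

```text
clock: 7.03
tool_pos: [0.4758, -0.2106, 0.1689]
orientation: [0.794, 1.562, -0.565]
wrist_force: [0.9, 0.4, -0.6]
finger_gap: 0.0001
```

Request:
play_rows(deltas="0 23.6 -28.3 0 0 0;0 23.6 -28.3 0 0 0;0 23.6 -28.3 0 0 0;0 23.6 -28.3 0 0 0;0 23.6 -28.3 0 0 0", grip=85)

```text
clock: 7.45
tool_pos: [0.5589, -0.0434, 0.1637]
orientation: [-2.065, 1.57, 2.863]
wrist_force: [0.6, -1.6, -0.5]
finger_gap: 0.0603
```

Request:
play_rows(deltas="0 23.6 -28.3 0 0 0;0 0 0 0 0 0;0 0 0 0 0 0;0 0 0 0 0 0;0 0 0 0 0 0")

```text
clock: 7.87
tool_pos: [0.5751, -0.0135, 0.1637]
orientation: [-1.678, 1.57, -3.034]
wrist_force: [0.2, -0.5, -0.3]
finger_gap: 0.0847
```

Run:
```python
from h import *
s=r.state();print(s["clock"],s["tool_pos"],np.round(R0().as_matrix(),3).tolist(),s["wrist_force"],s["finger_gap"])
i=optics.camera_info("wrist");im=optics.capture("wrist")
K=np.array(i["intrinsics"]);T=np.linalg.inv(np.array(i["cam_to_world"]))
def proj(p): q=K@(T@np.r_[p,1])[:3];return q[:2]/q[2]
c=np.array([.5766,-.0125]);M=np.array([[np.cos(YAW),-np.sin(YAW)],[np.sin(YAW),np.cos(YAW)]])
o=im[...,::-1].copy()
for z,pts in((.03,[(-40,-70),(40,-70),(40,70),(-40,70)]),(.09,[(-6,-18),(6,-18),(6,18),(-6,18)])):
    pp=np.array([proj(np.r_[c+M@np.array(p)/1000,z]) for p in pts]);print(np.round(pp).tolist())
    cv2.polylines(o,[pp.astype(np.int32)],True,(0,255,0),1)
cv2.imwrite("pics/w2.png",o)
t=optics.capture("top");cv2.imwrite("pics/top2.png",t[...,::-1])
```

```text
7.8667 [ 0.57508179 -0.01348718  0.16369487] [[-0.001, 0.977, 0.213], [-0.0, 0.213, -0.977], [-1.0, -0.001, -0.0]] [ 0.17472473 -0.46310824 -0.34465989] 0.08472951786755976
[[273.0, 304.0], [360.0, 304.0], [366.0, 145.0], [266.0, 145.0]]
[[308.0, 276.0], [325.0, 276.0], [325.0, 226.0], [307.0, 226.0]]
```

View pics/w2.png

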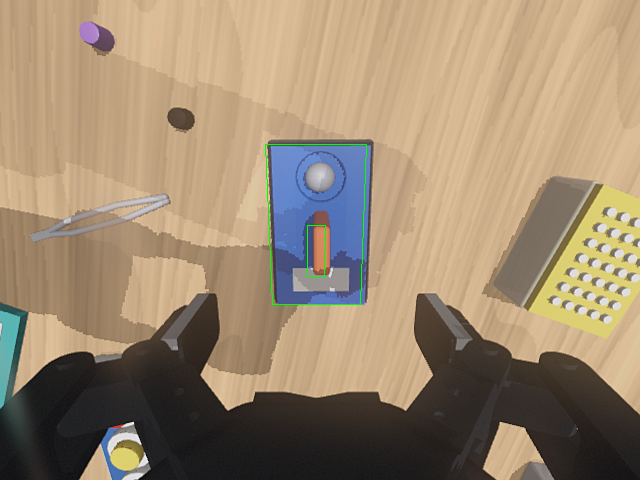

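The overlay fits the tray plate and the fin, lying about 2 mm left of the image. The ball is at (320,177), beyond the fin and outside the jaw plane. Descending and pre-closing.

Request:
play_rows(deltas="25 2.9 -0.7 0 0 0;25 0 0 0 0 0;25 0 0 0 0 0;20 0 0 0 0 0;12.5 0 0 0 0 0", grip=40)

```text
clock: 8.38
tool_pos: [0.5769, -0.0122, 0.0543]
orientation: [-1.944, 1.568, 2.982]
wrist_force: [-0.1, 0.2, 0.3]
finger_gap: 0.0401
```

Request:
play_rows(deltas="0 0 0 0 0 0;0 0 0 0 0 0;0 0 0 0 0 0;0 0 0 0 0 0;0 0 0 0 0 0", grip=22)

```text
clock: 8.8
tool_pos: [0.579, -0.0115, 0.0577]
orientation: [1.24, 1.569, -0.115]
wrist_force: [0.7, -1.1, 0.2]
finger_gap: 0.0221
```

Run:
```python
from h import *
s=r.state();print(s["clock"],s["tool_pos"],s["wrist_force"],s["finger_gap"])
i=optics.camera_info("wrist");im=optics.capture("wrist")
cv2.imwrite("pics/w3.png",im[60:400,100:540,::-1])
```

```text
8.8 [ 0.57901174 -0.01147359  0.05769561] [ 0.65562676 -1.06059002  0.23558736] 0.022102678739537415
```

View pics/w3.png

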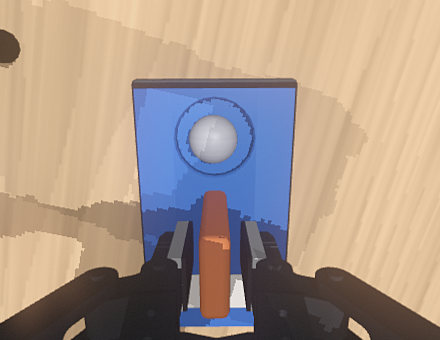

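The fin stands between the pads at crop (215,255), about 1.5 mm left of mid-gap at (219). The ball at (213,138) is clear. I'll shift a little, then close.

Request:
play_rows(deltas="1 -1.5 0 0 0 0;0 0 0 0 0 0;0 0 0 0 0 0", grip=16)

```text
clock: 9.1
tool_pos: [0.5768, -0.0115, 0.0556]
orientation: [2.526, 1.571, 1.171]
wrist_force: [-0.6, -0.6, -0.0]
finger_gap: 0.0159
```

Request:
play_rows(deltas="0 0 0 0 0 0;0 0 0 0 0 0;0 0 0 0 0 0;0 0 0 0 0 0;0 0 0 0 0 0", grip=8, squeeze=45)

```text
clock: 9.52
tool_pos: [0.5771, -0.0115, 0.0557]
orientation: [1.44, 1.57, 0.085]
wrist_force: [0.9, 0.7, 3.5]
finger_gap: 0.0115
```

Request:
play_rows(deltas="-2 0 0 0 0 0;-3 0 0 0 0 0;-4 0 0 0 0 0;-4 0 0 0 0 0;-4 0 0 0 0 0")

```text
clock: 9.93
tool_pos: [0.5768, -0.0115, 0.0728]
orientation: [-2.067, 1.571, 2.861]
wrist_force: [-0.1, -0.7, -2.1]
finger_gap: 0.0113
```

Request:
play_rows(deltas="-5 0 0 0 0 0;-6 0 0 0 0 0;-7 0 0 0 0 0;-8 0 0 0 0 0;-8 0 0 0 0 0")

```text
clock: 10.35
tool_pos: [0.577, -0.0116, 0.1074]
orientation: [1.445, 1.57, 0.09]
wrist_force: [0.5, 0.5, -2.6]
finger_gap: 0.0111
```

Request:
play_rows(deltas="-8 0 0 0 0 0;-8 0 0 0 0 0;-8 0 0 0 0 0;-8 0 0 0 0 0;-7 0 0 0 0 0")

```text
clock: 10.77
tool_pos: [0.577, -0.0116, 0.1465]
orientation: [1.376, 1.57, 0.021]
wrist_force: [-0.3, 0.4, -1.5]
finger_gap: 0.0116
```

Request:
play_rows(deltas="-5 0 0 0 0 0;-3 0 0 0 0 0;-2 0 0 0 0 0;0 0 0 0 0 0;0 0 0 0 0 0")

```text
clock: 11.18
tool_pos: [0.5767, -0.0115, 0.1552]
orientation: [-2.009, 1.57, 2.919]
wrist_force: [0.2, 0.9, -1.8]
finger_gap: 0.0114
```

Run:
```python
from h import *
s=r.state();print(s["clock"],s["tool_pos"],s["wrist_force"],s["finger_gap"])
im=optics.capture("wrist")
cv2.imwrite("pics/w4.png",im[60:400,100:540,::-1])
print(go([.4314,.2075,.157]))
```

```text
11.1833 [ 0.57671076 -0.01154504  0.15520262] [ 0.22923438  0.92298346 -1.78095032] 0.011423856729938939
[  -1.8  -95.  -245. ]
```

View pics/w4.png

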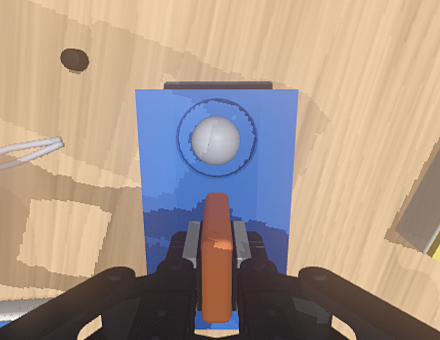

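The tray is lifted off its rest, with the ball at crop (216,140) centred in the pocket. I'll carry it with a slow ramp.

Request:
play_rows(deltas="0 -0.7 -1.9 0 0 0;0 -1.4 -3.7 0 0 0;0 -2.2 -5.6 0 0 0;0 -2.9 -7.5 0 0 0;0 -3.2 -8.3 0 0 0")

```text
clock: 11.65
tool_pos: [0.5604, 0.0133, 0.1554]
orientation: [-2.504, 1.57, 2.424]
wrist_force: [0.4, 0.1, -1.7]
finger_gap: 0.0112
```

Request:
play_rows(deltas="0 -3.2 -8.3 0 0 0;0 -3.2 -8.3 0 0 0;0 -3.2 -8.3 0 0 0;0 -3.2 -8.3 0 0 0;0 -3.2 -8.3 0 0 0")

```text
clock: 12.07
tool_pos: [0.5359, 0.0506, 0.1555]
orientation: [1.775, 1.571, 0.42]
wrist_force: [-0.5, 0.4, -3.0]
finger_gap: 0.0115
```

Request:
play_rows(deltas="0 -3.2 -8.3 0 0 0;0 -3.2 -8.3 0 0 0;0 -3.2 -8.3 0 0 0;0 -3.2 -8.3 0 0 0;0 -3.2 -8.3 0 0 0")

```text
clock: 12.48
tool_pos: [0.5114, 0.0875, 0.1555]
orientation: [1.885, 1.571, 0.53]
wrist_force: [0.3, 0.4, -3.0]
finger_gap: 0.0115
```

Request:
play_rows(deltas="0 -3.2 -8.3 0 0 0;0 -3.2 -8.3 0 0 0;0 -3.2 -8.3 0 0 0;0 -3.2 -8.3 0 0 0;0 -3.2 -8.3 0 0 0")

```text
clock: 12.9
tool_pos: [0.4869, 0.1247, 0.1555]
orientation: [2.228, 1.571, 0.873]
wrist_force: [0.1, 0.2, -2.2]
finger_gap: 0.0112
```

Request:
play_rows(deltas="0 -3.2 -8.3 0 0 0;0 -3.2 -8.3 0 0 0;0 -3.2 -8.3 0 0 0;0 -3.2 -8.3 0 0 0;0 -3.2 -8.3 0 0 0")

```text
clock: 13.32
tool_pos: [0.4624, 0.1618, 0.1555]
orientation: [2.211, 1.571, 0.856]
wrist_force: [-0.6, 0.1, -2.2]
finger_gap: 0.0115
```

Request:
play_rows(deltas="0 -3.2 -8.3 0 0 0;0 -3.2 -8.3 0 0 0;0 -3.2 -8.3 0 0 0;0 -3.2 -8.3 0 0 0;0 -2.9 -7.5 0 0 0")

```text
clock: 13.73
tool_pos: [0.4383, 0.1982, 0.1555]
orientation: [2.976, 1.571, 1.622]
wrist_force: [-0.5, 1.2, -2.5]
finger_gap: 0.0115
```

Request:
play_rows(deltas="0 -2.2 -5.6 0 0 0;0 -1.4 -3.7 0 0 0;0 -0.7 -1.9 0 0 0;0 0 0 0 0 0;0 0 0 0 0 0")

```text
clock: 14.15
tool_pos: [0.4324, 0.2074, 0.1555]
orientation: [1.302, 1.571, -0.053]
wrist_force: [1.3, -1.1, -2.9]
finger_gap: 0.0121
```

Request:
play_rows(deltas="0 0 0 0 0 0;0 0 0 0 0 0;0 0 0 0 0 0;0 0 0 0 0 0;0 0 0 0 0 0")

```text
clock: 14.57
tool_pos: [0.4323, 0.2073, 0.1555]
orientation: [2.108, 1.571, 0.752]
wrist_force: [0.2, -0.9, -1.1]
finger_gap: 0.0115
```

Run:
```python
from h import *
s=r.state();print(s["clock"],s["tool_pos"],s["wrist_force"],s["finger_gap"],np.round(R0().as_matrix(),3).tolist(),abs(s["dq"]).max())
print("remaining",go([.4314,.2075,.157]))
w=optics.capture("wrist");t=optics.capture("top");sc=optics.capture("scene")
f=lambda a:cv2.resize(a,(400,300),interpolation=cv2.INTER_CUBIC)
o=np.vstack([np.hstack([f(w),f(t[170:350,160:400])]),np.hstack([f(sc[100:325,200:500]),f(t[230:320,180:300])])])
cv2.imwrite("pics/end.png",o[...,::-1])
q=blob(t,"blue",(240,255),60,90,40);ys,xs=np.nonzero(q[0])
print(q[2],cv2.minAreaRect((plane("top",np.c_[xs,ys],.131)*1000).astype(np.float32)))
for c in("top","scene"):
  for d in spotter.silhouettes(c,"ball_center"): print(c,round(d["p"],2),d["centre"],plane(c,d["centre"],.138))
```

```text
14.5667 [0.43230618 0.20732781 0.15548159] [ 0.21074108 -0.89516238 -1.11023991] 0.011459966662380425 [[0.0, 0.977, 0.214], [0.0, 0.214, -0.977], [-1.0, 0.0, -0.0]] 0.0015907867902896088
remaining [-1.5 -0.8 -0.4]
260 ((441.7050476074219, 158.0541229248047), (78.13247680664062, 41.059635162353516), 10.934048652648926)
top 0.65 [438.0, 171.6] [[ 0.68762551 -0.22442517]]
top 0.5 [505.2, 198.3] [[ 0.62582639 -0.38245045]]
scene 0.39 [256.5, 447.5] [[ 0.67921614 -0.42984439]]
scene 0.15 [316.7, 179.1] [[0.44318057 0.1873764 ]]
```

View pics/end.png

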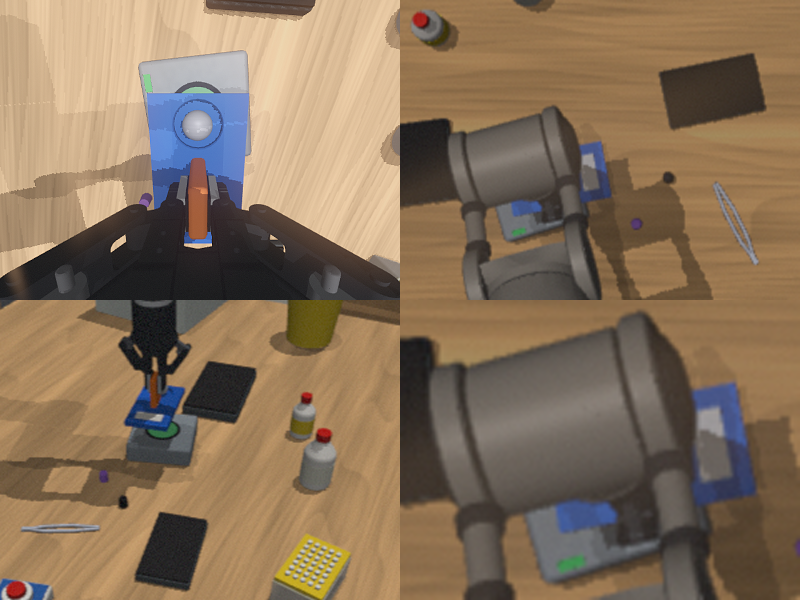

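```bash
python3 -c "
from rig import r
print(r.sign_off()); s=r.state(); print(s['clock'],s['tool_pos'],s['finger_gap'],s['wrist_force'])"
```

```text
the job is handed in; nothing more can be done
None
the job is handed in; nothing more can be done
```

I pressed the blue key and then the yellow key fully down, one at a time. I then lifted the blue tray by its orange grip and carried it to the reader, and handed the job in at 14.6 s while still holding it there. The hand-in gave no verdict.

- **Keys:** both bottomed with the TCP at about 46 mm, at 14.5 N (blue) and 21 N (yellow). The fingers stayed clear of the red key. I had no direct reading of key travel, so this rests on TCP height and force.
- **Tray position:** by the arm's pose, the pocket is about 1 mm from the window's centre. The underside is about 79 mm above the glass. The visible -y edge of the tray in the top view agreed to about 2 mm.
- **Hold:** the tool is vertical and the joints are still. The fingers stand 11.5 mm apart on the fin, and the tray looks level.
- **Ball:** the wrist view shows it in its pocket. The network found no reliable ball in the last top and scene pictures, because the arm hides it from above, so I relied on the wrist view.
- **Other items:** the caps, forceps, bottles and tip box look unmoved in the last pictures. I did not check the timer or tube rack there.

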